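# Close the filter housing: seat the lid and snap its four clips crosswise

### The arm

A 6-joint arm with a two-finger parallel gripper is mounted at the origin on the work surface. World frame = base frame: x ahead of the robot, y to its left, z up, the work surface at z = 0. Lengths are in m, angles in rad, forces in N, time in s.
With the tool pointing down it reaches from about 0.35 to 0.8 m from the base axis. Payload 7.3 kg.
Tool frame: the origin (TCP) lies between the finger pads; the fingertips stand 25 mm ahead of it and the grasp point (between the pads) lies 6 mm ahead of it (r.tip_extent is the distance from the TCP to the fingertips, in m); z points along the fingers, y is the direction in which the jaws open and shut (so a half turn about z gives the same grasp; the last joint's range is limited). The gripper opens to 85 mm and grips with 20 to 120 N. Pads are 22 mm wide; open, the fingers measure 114 mm over their backs; the gripper's body (76 mm by 85 mm) begins 54 mm behind the grasp point. The pads swing forward as they close: fully open they stand 13 mm farther back than shut.
Start: joints at [1.106, 0.342, 1.524, -0, 1.275, -0.146], TCP at [0.165, 0.499, 0.221] pointing down, gripper open.
Joint ranges: [-2.53, 2.53], [-0.77, 2.02], [0.04, 2.7], [-1, 4.14], [0.28, 2.66], [-3.11, 3.11]. Speed limits (rad/s): [2.57, 2.57, 3.14, 3.14, 3.14, 3.14].

### API

Orientations are given as a unit quaternion [x, y, z, w].
In Python, from workcell import r, command_gripper, optics gives the robot as it stands. The module is installed in compiled form; this text tells all that it offers. Calls block until the motion is done:
- r.reach(position, orientation): joint-space move of the TCP to a pose.
- r.move_straight(position, orientation=None, speed=0.15, max_force=None): straight line of the TCP; orientation=None keeps the orientation; speed is the mean speed in m/s. With max_force (N) it stops when the force on the tool has changed by that much, and returns True; else False.
- r.movej(angles): joint-space move.
- command_gripper(opening, force=None): finger opening in m; force is the grip in N (None keeps the last); returns when the fingers have stopped.
- r.hold(seconds).
- r.solve_ik(position, orientation): joint angles nearest the present ones, or None.
- r.read_state(): the state.
- optics.get_image(name): name is "scene" or "side" or "wrist"; returns (picture, depth): 480x640x3 uint8, red, green, blue; 480x640 float32, m along the optical axis (not along the pixel's ray), 0 where there is no reading.
- optics.camera_model(name): a dict with "K" (3x3 intrinsics, pixels), "R" (3x3) and "t" (3): a world point X has camera coordinates R X + t; the wrist camera has in their place "tool_from_camera" (4x4, takes a point from camera to tool coordinates, whose origin is the TCP and whose axes are the flange's). Camera axes: x right, y down, z forward; pixel columns grow to the right and rows downward; lengths in m; the calibration is good to about 2 mm. The wrist camera is an equidistant fisheye: a pixel r from the principal point sees the ray r / f radians off the axis. A picture is of the moment at which its call begins: read the wrist's pose just before it. camera_model takes no time and is no camera call.
A pose or a line that the arm cannot do raises r.PlanningError and nothing moves.
- r.finish_job(): hands the job in, once; it reports no verdict.
The state is a dict: "time_s": time; "joint_positions": joint angles; "dq": joint speeds; "tau": joint torques, N m; "eef_pos": TCP position; "eef_rot": TCP orientation; "contact_force": force on the tool from outside, world axes, zero at the start; "torque": the same for the moment, N m; "grip_width": finger opening in m.
Only numpy, scipy, OpenCV 4.12 (cv2) and the standard library are available. Lean on these libraries where they do the work, as an engineer would, in place of code of your own. Each camera call takes 0.05 s, during which the arm holds its last target. There are 200 camera calls.

### The job

Put the lid on the filter housing so that it sits flat on the rim, then snap its four hinged clips down over the lid's edge one at a time, crosswise: after the first one the clip at the opposite corner, then the remaining two. Push each clip gently, only until it clicks home - their rubber thumb pads are of unequal height, so go by feel - and leave the other things on the bench alone.

Things in the scene. Friction and masses are not known exactly. Their poses are not given: they have to be found in the camera images.
- housing: Open aluminium filter housing fixed to the bench: 110 (x) by 170 (y) by 60 mm high, walls 6 mm, mouth 98 by 158 mm, on a foot plate 150 by 200 by 6 mm; hose stub on the +y end. Origin: centre of its underside; z up; at yaw 0 its -x long side faces the robot. Clips 1 to 4 go round its corners; hinge brackets reach 69 mm up and lie 55 to 71 mm out in x. Do not push the housing itself over 25 N.
- rim (a point): Centre of the housing's mouth at rim height (60 mm above the bench), axes as the housing. The lid is seated when its plate lies flat on this rim: its origin is then 8 mm below this point, its long side along the housing's long side, either way round.
- lid: Loose grey lid, 0.3 to 0.5 kg, right way up. Spigot underneath 91 (x) by 151 (y) by 8 mm (3.5 mm play each side in the mouth), its lowest 3 mm 6 mm slimmer; plate 108 by 168, from 8 to 14 mm above the origin; on top along y a bridge handle, bar 14 wide (x), 70 long (y), from 34 to 48 mm above the origin, on a post near each end. Origin: centre of the spigot's underside, z up.
- clip_1: Steel clip, robot-side +y corner (hinge at housing x -65, y +60). Origin on its hinge line, 63 mm above the bench; x from hinge to nose, y along the hinge, z out of its top face. Closed: z straight up, x level over the lid. Open at the start: leaning back 1.45 to 1.65 rad from closed, about upright beside the lid's edge, z outwards. Arm 24 wide, 34 long, top face z 9.5, nose x 27 mm.
- clip_2: Like clip_1, robot-side -y corner (hinge at housing x -65, y -60). On every clip's top face is a black rubber thumb pad to push on, 16 (x) by 22 (y) mm, centred 24 mm from the hinge. Its top is anywhere from 10.5 to 20.5 mm above the hinge line (clip z), different on each clip and not known beforehand. The rubber grips: swing a clip over along its arc; a level push jams it. The pad gives 1 mm per 12 N.
- clip_3: Like clip_1, far -y corner (hinge at housing x +65, y -60; its x points back to the robot side); opposite corner to clip_1. Every clip swings almost freely until about 0.5 rad short of closed, then resists with 6 to 10 N at the pad; about 0.09 rad (2.2 mm at the pad) before closed it clicks over and pulls itself down on the lid with 2 to 3 N.
- clip_4: Like clip_1, far +y corner (hinge at housing x +65, y +60; its x points back to the robot side); opposite corner to clip_2. Any clip let go before its click springs back a little; after it, the push drops and then meets solid resistance as the clip is home on the lid. More than 20 N of push on a clip, at any time, damages it.
- flange: Bystander: steel vacuum flange nipple, 52 mm across, 38 high, standing; origin at its underside. Leave alone.
- jar: Bystander: amber jar with a black cap, 52 mm across, 75 high; origin at its underside. Leave alone.
- screwdriver: Bystander: screwdriver about 190 mm long, lying; handle to its -x. Leave alone.
There are look-alikes about, which are no part of the job. What is meant by the lid is not yellow, and is the smaller of those in its own colour.

How it is judged:
By the outcome, as a careful person would: the job done as asked, in the order asked, and still so for the second after the job is handed in, with the robot touching nothing.
It also fails if it takes over 72 s, if anything falls off the work surface, if the arm or the gripper's body presses on something with over 40 N, if the wrist force passes 120 N, or if a joint passes its speed limit or range.

## Working session

There is one attempt and no reset: what is moved stays moved. The work goes in short steps, each a Python script; the robot and the scene stay as the last script left them, time stands still between calls to the robot, and variables do not carry over. Pictures are saved under pics/ and viewed, about 8 in all and at most 12, crops included, and the job is handed in when it is done.

```bash
mkdir -p pics
cat > h.py <<'E'
import numpy as np, cv2
from scipy.spatial.transform import Rotation as Rot
from workcell import r, command_gripper, optics
def cloud(name, d):
    m=optics.camera_model(name); K=m["K"]; v,u=np.mgrid[0:480,0:640]
    P=np.stack([(u-K[0][2])/K[0][0]*d,(v-K[1][2])/K[1][1]*d,d],-1)
    return (P-np.array(m["t"]))@np.array(m["R"])   # R^T(P-t)
def quat(yaw): # tool down, jaws (tool y) ; tool x at angle yaw
    return (Rot.from_euler('z',yaw)*Rot.from_euler('x',np.pi)).as_quat()
E
python3 - <<'E'
from h import *
for n in ("scene","side"):
    p,d=optics.get_image(n); np.savez(f"pics/{n}0.npz",p=p,d=d); cv2.imwrite(f"pics/{n}0.png",p[:,:,::-1])
    m=optics.camera_model(n); R=np.array(m["R"]);print(n,np.array(m["K"]).round(1).tolist(),"cam at",(-R.T@m["t"]).round(3),R[2].round(2))
s=r.read_state();print(s["time_s"],s["eef_rot"],s["contact_force"],s["grip_width"],r.tip_extent)
print(optics.camera_model("wrist"))
print(quat(0))
E
```

```text
scene [[443.7, 0.0, 325.4], [0.0, 443.7, 234.7], [0.0, 0.0, 1.0]] cam at [ 1.284 -0.296  0.575] [-0.78  0.32 -0.54]
side [[554.7, 0.0, 312.8], [0.0, 554.7, 236.8], [0.0, 0.0, 1.0]] cam at [ 0.499 -0.716  0.939] [ 0.06  0.65 -0.76]
0.1 [ 1.58683225e-01  9.87329268e-01 -7.08310024e-04 -2.19624222e-04] [-0.50913046  0.22720824  0.09596018] 0.08492814331494149 0.025
{'K': array([[371.64829954,   0.        , 324.63000054],
       [  0.        , 371.64829954, 241.56830412],
       [  0.        ,   0.        ,   1.        ]]), 'tool_from_camera': array([[-8.84027644e-04, -9.56471030e-01, -2.91825953e-01,
         7.32585032e-02],
       [ 9.99998960e-01, -1.17798233e-03,  8.31588986e-04,
         2.23691802e-03],
       [-1.13915659e-03, -2.91824915e-01,  9.56471077e-01,
        -1.52130996e-01],
       [ 0.00000000e+00,  0.00000000e+00,  0.00000000e+00,
         1.00000000e+00]])}
[1.000000e+00 0.000000e+00 0.000000e+00 6.123234e-17]
```

View pics/scene0.png

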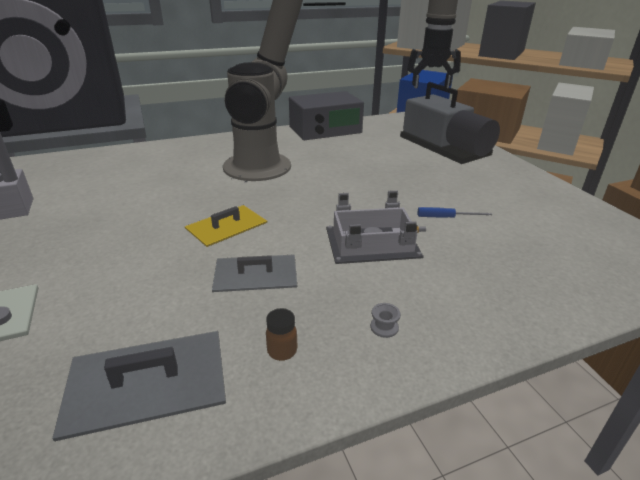

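View pics/side0.png

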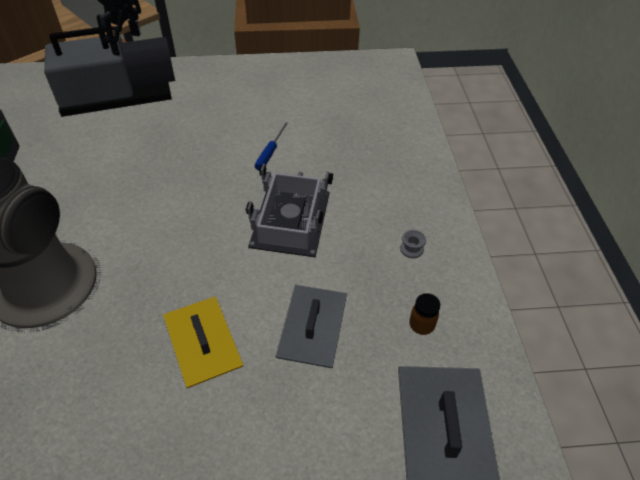

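Candidates in the side view are a yellow lid (203,342), a small grey lid (312,325) and a large grey lid (450,425). In the scene view they are at (226,225), (255,272) and (140,380). The small grey one fits: it isn't yellow and is the smaller of the two greys. The housing is at side (290,212), with the flange at (413,243), the jar at (424,313) and the screwdriver at (268,150). Next I'll confirm with an enlarged crop and fit poses from depth.

Run:
```python
from h import *
z=np.load("pics/side0.npz"); p,d=z["p"],z["d"]
cv2.imwrite("pics/crop1.png",cv2.resize(p[155:375,225:425,::-1],None,fx=2.7,fy=2.7,interpolation=cv2.INTER_CUBIC))
def rect(n,P): 
    c,s,a=cv2.minAreaRect((P[:,:2]*1000).astype(np.float32)); print(n,len(P),np.round(c,1),np.round(s,1),round(a,2),"z",P[:,2].mean().round(4))
for n in("side","scene"):
    z=np.load(f"pics/{n}0.npz"); W=cloud(n,z["d"]); ok=(z["d"]>0)
    if n=="side":
        # seed points
        for nm,(u,v) in dict(lid=(300,345),bar=(313,316),rimnear=(283,230),bench=(360,270)).items(): print(nm,W[v,u].round(4))
        L=W[335,295]; H=W[212,290]
    X=W[ok]
    near=lambda c,rad:(np.hypot(X[:,0]-c[0],X[:,1]-c[1])<rad)
    rect(n+" plate",X[near(L,.16)&(X[:,2]>.009)&(X[:,2]<.02)])
    rect(n+" bar",X[near(L,.12)&(X[:,2]>.043)&(X[:,2]<.056)])
    rect(n+" rim",X[near(H,.14)&(X[:,2]>.056)&(X[:,2]<.0635)])
    rect(n+" clips",X[near(H,.14)&(X[:,2]>.072)&(X[:,2]<.12)])
    rect(n+" foot",X[near(H,.16)&(X[:,2]>.003)&(X[:,2]<.0085)])
```

```text
lid [ 0.5216 -0.1924  0.0125]
bar [ 0.5491 -0.1523  0.0472]
rimnear [0.5024 0.0591 0.0567]
bench [ 0.6601 -0.0172  0.0014]
side plate 5069 [ 487.9 -147.9] [268.5 187.6] 0.16 z 0.0133
side bar 240 [ 547.8 -146.4] [71.3 14.3] 74.68 z 0.0469
side rim 699 [520.4 141.2] [176.6 147.8] 75.5 z 0.059
side clips 342 [522.4 140.1] [147.1 165.8] 75.42 z 0.0894
side foot 1440 [525.  130.1] [302.3 296.9] 26.64 z 0.0053
scene plate 2892 [ 488.6 -146.7] [188.  268.3] 89.75 z 0.0138
scene bar 187 [ 548.8 -147. ] [68.8 18.7] 73.82 z 0.0469
scene rim 583 [524.1 140.4] [171.5 147.5] 75.57 z 0.0593
scene clips 452 [525.6 139.5] [144.3 166. ] 75.75 z 0.0871
scene foot 892 [523.4 124.3] [248.1 216.3] 23.87 z 0.0058
```

View pics/crop1.png

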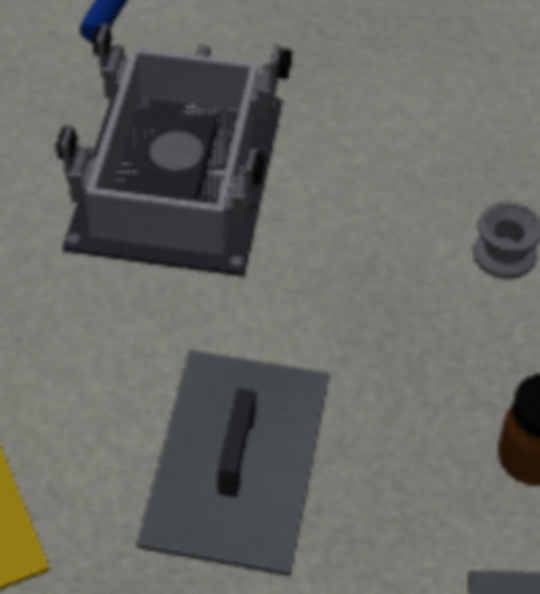

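The crop confirms it: the small grey lid with the black bridge handle is at crop (235,460). The housing at crop (175,150) has four upright open clips. Next I'll take wrist looks over the housing and then the lid for finer poses.

```bash
cat >> h.py <<'E'
from scipy.optimize import minimize
def wristcloud(s,d):
    m=optics.camera_model("wrist"); K=m["K"]; T=np.array(m["tool_from_camera"]); v,u=np.mgrid[0:480,0:640]
    a=(u-K[0][2])/K[0][0]; b=(v-K[1][2])/K[1][1]; th=np.hypot(a,b)+1e-9; t=np.tan(np.minimum(th,1.3))/th
    P=np.stack([a*t*d,b*t*d,d],-1); P=P@T[:3,:3].T+T[:3,3]
    W=P@Rot.from_quat(s["eef_rot"]).as_matrix().T+np.array(s["eef_pos"]); return W[(d>0)&(th<1.1)]
def loc(P,q):
    c,s=np.cos(q[2]),np.sin(q[2]); x=P[:,0]-q[0]; y=P[:,1]-q[1]; return c*x+s*y,-s*x+c*y
def fitrim(X,q0,hx=.052,hy=.082,z0=.0565,z1=.0635):
    X=X[(X[:,2]>z0)&(X[:,2]<z1)]
    def f(q):
        x,y=loc(X,q); sx=np.abs(np.abs(x)-hx); sy=np.abs(np.abs(y)-hy)
        e=np.where(np.abs(y)<.044,np.minimum(sx,.008),np.where(np.abs(x)<.045,np.minimum(sy,.008),0)); return e.mean()*1000
    return minimize(f,q0,method="Nelder-Mead",options=dict(initial_simplex=np.array(q0)+np.array([[0,0,0],[.004,0,0],[0,.004,0],[0,0,.03]]),xatol=1e-5,fatol=1e-5))
def fitlid(X,q0,dz=0.):
    x,y=loc(X,q0); k=(np.abs(x)<.075)&(np.abs(y)<.105)&(X[:,2]>.008+dz)&(X[:,2]<.02+dz)
    out=[]
    for kk in (k,(np.abs(x)<.04)&(np.abs(y)<.06)&(X[:,2]>.042+dz)&(X[:,2]<.056+dz)):
        c,s,a=cv2.minAreaRect((X[kk][:,:2]*1000).astype(np.float32)); out.append((np.round(c,1),np.round(s,1),round(a,2),X[kk][:,2].mean().round(4)))
    return out
E
python3 - <<'E'
from h import *
yaw=np.radians(75)
H0=[.523,.1405,np.radians(-14.4)]; L0=[.548,-.147,np.radians(-15.4)]
def look(n,pos):
    r.reach(pos,quat(yaw)); s=r.read_state(); p,d=optics.get_image("wrist"); cv2.imwrite(f"pics/{n}.png",p[:,:,::-1]); W=wristcloud(s,d); np.save(f"pics/{n}.npy",W); return W
W=look("wh",[.523,.13,.27]); f=fitrim(W,H0); print("wrist rim",f.x,f.fun)
W=look("wl",[.548,-.155,.2]); print("wrist lid",fitlid(W,L0))
for n in("side","scene"):
    z=np.load(f"pics/{n}0.npz"); X=cloud(n,z["d"])[z["d"]>0]; f=fitrim(X,H0); print(n,f.x,f.fun,fitlid(X,L0))
s=r.read_state(); print(s["time_s"],s["contact_force"],s["eef_pos"],s["joint_positions"])
E
```

```text
wrist rim [ 0.52284093  0.14439382 -0.26281303] 1.0581110110709824
wrist lid [(array([ 550.7, -144.4]), array([168.7, 108.8]), 73.96, np.float64(0.0135)), (array([ 550.9, -144.4]), array([70.1, 13.6]), 74.69, np.float64(0.0473))]
side [ 0.51976623  0.14041119 -0.22903693] 0.6353630841298026 [(array([ 547.7, -147.1]), array([170.5, 108. ]), 74.11, np.float64(0.0133)), (array([ 547.8, -146.5]), array([71.4, 14.3]), 74.68, np.float64(0.0469))]
scene [ 0.52155514  0.14008101 -0.22619973] 0.4893756754250822 [(array([ 548.7, -147.1]), array([168.1, 112.1]), 74.32, np.float64(0.0137)), (array([ 548.8, -147. ]), array([68.8, 18.7]), 73.82, np.float64(0.0466))]
3.2083 [0.27201489 0.22809794 0.0197783 ] [ 0.54845818 -0.15357364  0.20056658] [-4.07788890e-01  4.39461096e-01  1.43228802e+00  4.11904970e-04
  1.26900737e+00 -1.47885279e-01]
```

View pics/wh.png

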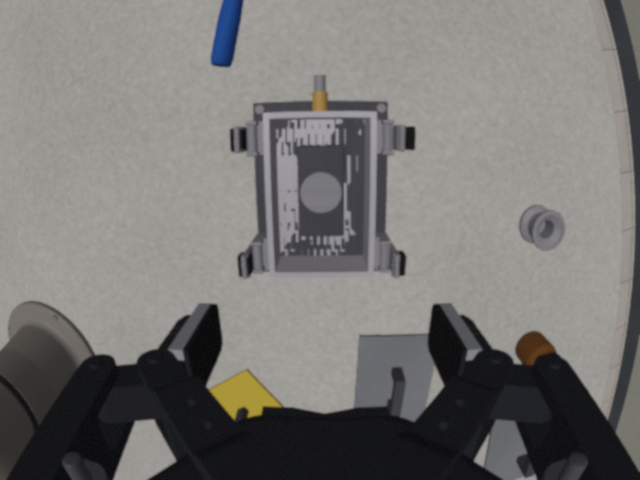

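Wrist view: the housing is at (320,190), with its clips at (240,140), (405,138), (247,263) and (397,262). The hose is at the top and the mouth is clear. All cameras agree on the lid-to-rim offset to about 1.5 mm. Next I'll grasp the lid, lift it, hover over the rim and re-measure.

Run:
```python
from h import *
q=quat(np.radians(74.4)); px,py=.549,-.1462
def st(n):
    s=r.read_state(); print(n,round(s["time_s"],2),s["eef_pos"].round(4) if hasattr(s["eef_pos"],'round') else s["eef_pos"],np.round(s["contact_force"],2),round(s["grip_width"],4)); return s
command_gripper(.05,50)
r.reach([px,py,.11],q); st("above")
print(r.move_straight([px,py,.047],q,speed=.08,max_force=8)); st("down")
command_gripper(0.0,50); st("grip")
s=r.read_state(); p0=np.array(s["eef_pos"])
r.move_straight([p0[0],p0[1],.20],speed=.15); s=st("lift")
np.save("grip.npy",p0)
# deliver: rim-lid offset ~ (27.7..)
T=p0[:2]+np.array([-.0277,.2875]); qh=quat(np.radians(76.5))
r.reach([T[0],T[1],.20],qh); r.move_straight([T[0],T[1],.155],qh,speed=.1); r.hold(.2); s=st("hover")
for n in("side","scene"):
    p,d=optics.get_image(n); cv2.imwrite(f"pics/{n}1.png",p[:,:,::-1]); X=cloud(n,d)[d>0]; np.save(f"pics/{n}1.npy",X)
    dz=r.read_state()["eef_pos"][2]-.047
    f=fitrim(X,[.5215,.1402,-.2275]); print(n,f.x,f.fun,fitlid(X,[*T,np.radians(-13.5)],dz))
im=np.hstack([cv2.imread("pics/side1.png")[100:300,180:400],cv2.imread("pics/scene1.png")[120:320,270:490]]); cv2.imwrite("pics/hover.png",cv2.resize(im,None,fx=1.8,fy=1.8))
```

```text
above 4.1 [ 0.5493 -0.1463  0.1103] [ 0.57 -0.33  0.79] 0.0498
False
down 5.03 [ 0.5494 -0.1464  0.0475] [ 0.13 -0.23 -0.6 ] 0.0497
grip 5.57 [ 0.549  -0.1462  0.0471] [ 0.02 -0.43 -0.32] 0.0003
lift 6.73 [ 0.5485 -0.146   0.199 ] [ 1.12 -0.   -0.23] -0.0003
hover 8.65 [0.5218 0.1413 0.1558] [-0.28 -0.54 -0.68] 0.0002
side [ 0.52008134  0.14061922 -0.2601928 ] 0.6093233101967047 [(array([0., 0.]), array([0., 0.]), 0.0, np.float64(nan)), (array([0., 0.]), array([0., 0.]), 0.0, np.float64(nan))]
scene [ 0.52202554  0.14015643 -0.24470835] 0.5707469107198311 [(array([0., 0.]), array([0., 0.]), 0.0, np.float64(nan)), (array([0., 0.]), array([0., 0.]), 0.0, np.float64(nan))]h.py:28: RuntimeWarning: Mean of empty slice.
  c,s,a=cv2.minAreaRect((X[kk][:,:2]*1000).astype(np.float32)); out.append((np.round(c,1),np.round(s,1),round(a,2),X[kk][:,2].mean().round(4)))
  ret = ret.dtype.type(ret / rcount)
```

View pics/hover.png

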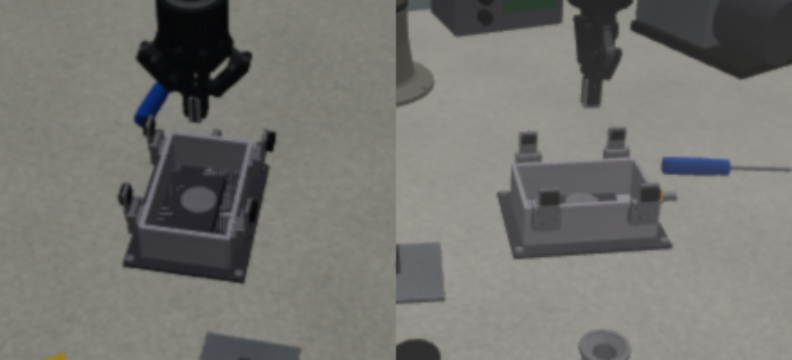

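The gripper shut fully (width 0), so the grasp missed. In the hover picture the jaws at (195,110) are empty, and the lid is still on the bench. I'll check the lid pose and the true fingertip height.

```bash
python3 - <<'E'
from h import *
for n in("side","scene"):
    X=np.load(f"pics/{n}1.npy"); print(n,fitlid(X,[.548,-.147,np.radians(-15.4)]))
    x,y=loc(X,[.5218,.1413,0]); k=(np.hypot(x,y)<.04)&(X[:,2]>.1)&(X[:,2]<.2); P=X[k]; print("gripper low pts",P[np.argsort(P[:,2])[:8]].round(3).tolist())
W=np.load("pics/wl.npy"); x,y=loc(W,[.549,-.146,np.radians(-15.4)])
k=(abs(x)<.06)&(abs(y)<.09)
for a in np.arange(0,.08,.005): print(round(a,3),(k&(W[:,2]>a)&(W[:,2]<a+.005)).sum(),end="; ")
E
python3 - <<'E'
import cv2
a=cv2.imread("pics/wl.png");b=cv2.imread("pics/side1.png")
cv2.imwrite("pics/wl2.png",cv2.hconcat([cv2.resize(a[100:400,170:470],(400,400)),cv2.resize(b[260:400,230:370],(400,400))]))
E
```

```text
side [(array([ 547.8, -146.6]), array([171.9, 108.3]), 74.21, np.float64(0.0132)), (array([ 547.6, -147.5]), array([71.2, 14.3]), 73.71, np.float64(0.0469))]
gripper low pts [[0.526, 0.133, 0.166], [0.52, 0.132, 0.168], [0.514, 0.132, 0.169], [0.514, 0.135, 0.169], [0.516, 0.131, 0.169], [0.51, 0.14, 0.169], [0.516, 0.134, 0.17], [0.526, 0.136, 0.17]]
scene [(array([ 548.5, -147.2]), array([168. , 113.4]), 74.1, np.float64(0.0138)), (array([ 550.1, -147.3]), array([68.9, 18.3]), 75.04, np.float64(0.0466))]
gripper low pts [[0.525, 0.135, 0.167], [0.529, 0.147, 0.167], [0.528, 0.143, 0.167], [0.526, 0.137, 0.167], [0.53, 0.144, 0.167], [0.524, 0.13, 0.167], [0.528, 0.14, 0.168], [0.529, 0.138, 0.168]]
0.0 487; 0.005 0; 0.01 18131; 0.015 355; 0.02 14; 0.025 2; 0.03 16; 0.035 4; 0.04 20; 0.045 1322; 0.05 0; 0.055 0; 0.06 0; 0.065 0; 0.07 0; 0.075 0;
```

View pics/wl2.png

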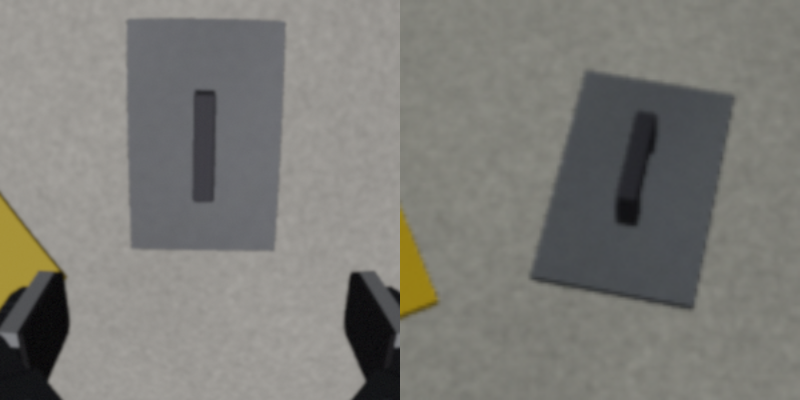

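Run:
```python
from h import *
s=r.read_state(); e=np.array(s["eef_pos"]); Rm=Rot.from_quat(s["eef_rot"]).as_matrix(); print(e,Rm[:,2])
for n in("side","scene"):
    m=optics.camera_model(n)
    for a in(-.012,0,.006,.025):
        c=np.array(m["R"])@(e+Rm[:,2]*a)+m["t"]; u=m["K"]@c; print(n,a,(u[:2]/u[2]).round(1))
z=np.load("pics/side1.npy"); 
x,y=loc(z,[.5218,.1413,0]); k=(np.hypot(x,y)<.03)
print([(round(a,3),int((k&(z[:,2]>a)&(z[:,2]<a+.01)).sum())) for a in np.arange(.06,.22,.01)])
b=cv2.imread("pics/side1.png")[110:200,250:330]; c=cv2.imread("pics/scene1.png")[120:200,340:420]
cv2.imwrite("pics/tip.png",cv2.hconcat([cv2.resize(b,(400,450)),cv2.resize(c,(400,450))]))
```

```text
[0.52156621 0.14132342 0.15551594] [ 9.91125231e-04  1.32836708e-04 -9.99999500e-01]
side -0.012 [288.6 164.1]
side 0 [288.7 168.4]
side 0.006 [288.8 170.6]
side 0.025 [289.1 177.2]
scene -0.012 [378.  177.6]
scene 0 [377.6 182.7]
scene 0.006 [377.4 185.2]
scene 0.025 [376.7 193. ]
[(np.float64(0.06), 0), (np.float64(0.07), 0), (np.float64(0.08), 0), (np.float64(0.09), 0), (np.float64(0.1), 0), (np.float64(0.11), 0), (np.float64(0.12), 0), (np.float64(0.13), 0), (np.float64(0.14), 0), (np.float64(0.15), 0), (np.float64(0.16), 9), (np.float64(0.17), 45), (np.float64(0.18), 54), (np.float64(0.19), 53), (np.float64(0.2), 55), (np.float64(0.21), 126)]
```

View pics/tip.png

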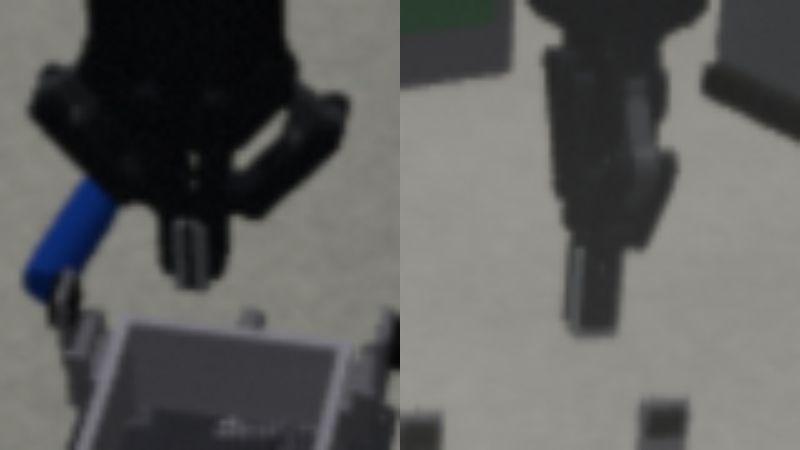

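Projecting the TCP into both pictures puts the fingertips at side (288,167) and scene (378,180). That is about 5–10 mm above the reported TCP, not 25 mm below it, which explains the miss. I'll measure the real tip extent with a gentle touch on bare bench before regrasping.

Run:
```python
from h import *
q=quat(np.radians(75.5))
r.reach([.535,-.005,.045],q); print(r.read_state()["time_s"])
try: hit=r.move_straight([.535,-.005,-.02],q,speed=.03,max_force=5)
except r.PlanningError as e: print(e); hit=None
s=r.read_state(); print(hit,s["time_s"],s["eef_pos"],s["contact_force"])
r.move_straight([.535,-.005,.06],speed=.15)
s=r.read_state(); print(s["time_s"],s["eef_pos"],s["contact_force"])
```

```text
9.5083
True 11.1333 [ 0.53493133 -0.00498059 -0.00993446] [-1.56090941  0.45836071  6.31323372]
11.75 [ 0.53452009 -0.00495422  0.05940654] [ 0.22560784 -0.53746141 -1.06325208]
```

The bench contact came at TCP z = −9.9 mm, so the closed tips sit 10 mm behind the reported TCP. I'll use that as the tip offset and regrasp.

```bash
cat >> h.py <<'E'
TIP=.0099   # shut fingertips are this far ABOVE the reported TCP (touch-measured)
def st(n):
    s=r.read_state(); print(n,round(s["time_s"],2),np.round(s["eef_pos"],4),np.round(s["contact_force"],2),round(s["grip_width"],4)); return s
E
python3 - <<'E'
from h import *
q=quat(np.radians(74.4)); px,py=.549,-.1462
command_gripper(.05,50)
r.reach([px,py,.07],q); 
print(r.move_straight([px,py,.0107],q,speed=.08,max_force=8)); st("down")
command_gripper(0.0,50); s=st("grip")
if s["grip_width"]>.008:
    p0=np.array(s["eef_pos"]); np.save("grip.npy",p0)
    r.move_straight([p0[0],p0[1],.14],speed=.15); st("lift")
    T=p0[:2]+np.array([-.0277,.2875]); qh=quat(np.radians(75.8))
    r.reach([T[0],T[1],.113],qh); r.hold(.2); s=st("hover")
    dz=s["eef_pos"][2]-p0[2]
    for n in("side","scene"):
        p,d=optics.get_image(n); cv2.imwrite(f"pics/{n}2.png",p[:,:,::-1]); X=cloud(n,d)[d>0]; np.save(f"pics/{n}2.npy",X)
        print(n,fitlid(X,[*T,np.radians(-14.2)],dz))
    im=np.hstack([cv2.imread("pics/side2.png")[100:300,180:400],cv2.imread("pics/scene2.png")[120:320,270:490]]); cv2.imwrite("pics/hover2.png",cv2.resize(im,None,fx=1.8,fy=1.8))
E
```

```text
False
down 13.8 [ 0.5494 -0.1463  0.0111] [ 0.46 -0.18  0.12] 0.0503
grip 14.22 [ 0.5492 -0.1463  0.0113] [-1.43 -0.09  4.71] 0.0132
lift 15.22 [ 0.5485 -0.146   0.1388] [-0.32 -0.42 -3.95] 0.013
hover 16.54 [0.5221 0.1399 0.113 ] [ 0.88  0.17 -3.47] 0.0131
side [(array([521.4, 139.7]), array([173.7, 108.7]), 75.62, np.float64(0.1148)), (array([520.5, 137.7]), array([38.4, 63.7]), 14.54, np.float64(0.1492))]
scene [(array([520.8, 139.1]), array([168.2, 114.1]), 76.03, np.float64(0.1152)), (array([527.8, 136.5]), array([68. , 31.1]), 67.97, np.float64(0.1494))]
```

View pics/hover2.png

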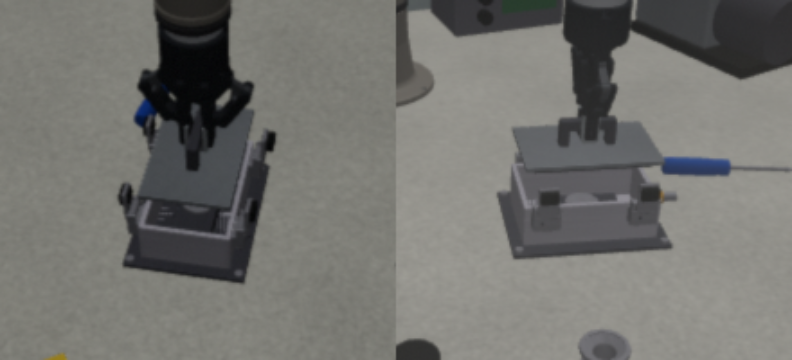

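The lid is held level over the mouth: side crop (200,155), scene crop (590,145). It's within about 1 mm of centre in both cameras. I'll shift +0.8 mm in y and lower it with a force guard.

Run:
```python
from h import *
s=r.read_state(); x,y=np.array(s["eef_pos"][:2])+[-.0002,.0008]; q=quat(np.radians(75.5))
r.move_straight([x,y,.085],q,speed=.1); st("pre")
hit=r.move_straight([x,y,.060],q,speed=.03,max_force=6); s=st("contact %s"%hit)
print("seat height eef expected .0633")
```

```text
pre 17.07 [0.5216 0.141  0.0848] [ 0.38  0.59 -4.12] 0.0132
contact True 17.77 [0.5214 0.141  0.0633] [-1.32 -0.06  5.33] 0.0132
seat height eef expected .0633
```

```bash
cat >> h.py <<'E'
HX,HY,HYAW=.5214,.1406,np.radians(-14.4)
QC=quat(HYAW+np.pi); HALF=.011; RAD=.0295
SG={1:(-1,1),2:(-1,-1),3:(1,-1),4:(1,1)}
def arcpos(i,phi,rad=RAD):
    sx,sy=SG[i]; cx,cz=rad*np.cos(phi),rad*np.sin(phi)        # inward from hinge, up
    lx=sx*(.065-cx+HALF); ly=sy*.061
    c,s=np.cos(HYAW),np.sin(HYAW)
    return np.array([HX+c*lx-s*ly,HY+s*lx+c*ly,.063+cz-TIP])
def force(n=3):
    f=[]
    for _ in range(n): f.append(r.read_state()["contact_force"]); r.hold(.01)
    return np.mean(f,0)
E
python3 - <<'E'
from h import *
s=r.read_state(); e=np.array(s["eef_pos"])
command_gripper(.035); r.move_straight([e[0],e[1],.15],speed=.2); st("up")
command_gripper(0.0); 
for n in("side","scene"):
    p,d=optics.get_image(n); cv2.imwrite(f"pics/{n}3.png",p[:,:,::-1]); X=cloud(n,d)[d>0]; np.save(f"pics/{n}3.npy",X)
    print(n,fitlid(X,[HX,HY,HYAW],.052))
    x,y=loc(X,[HX,HY,HYAW])
    for i,(sx,sy) in SG.items():
        k=(abs(sx*x-.07)<.03)&(abs(sy*y-.06)<.016)&(X[:,2]>.078)&(X[:,2]<.105)
        if k.sum(): print(i,k.sum(),"out",np.percentile(sx*x[k],[2,50,98]).round(4),"y",np.percentile(sy*y[k],[2,98]).round(4),"ztop",np.percentile(X[k,2],98).round(4))
for i in SG:
    print(i,[np.round(r.solve_ik(arcpos(i,f)+[0,0,.05*(f>2)],QC),2) if r.solve_ik(arcpos(i,f),QC) is not None else None for f in (2.6,.5)])
im=np.hstack([cv2.imread("pics/side3.png")[100:300,180:400],cv2.imread("pics/scene3.png")[120:320,270:490]]); cv2.imwrite("pics/seat.png",cv2.resize(im,None,fx=1.8,fy=1.8))
E
```

```text
up 18.7 [0.5208 0.1409 0.1493] [ 0.55  0.22 -0.35] 0.0349
side [(array([520.4, 139.6]), array([173. , 147.8]), 75.34, np.float64(0.0651)), (array([520.6, 139.9]), array([70.5, 14.9]), 75.33, np.float64(0.0985))]
1 72 out [0.0694 0.0737 0.0809] y [0.0468 0.0717] ztop 0.0976
2 80 out [0.0695 0.0737 0.0815] y [0.0487 0.0723] ztop 0.0976
3 79 out [0.0678 0.0741 0.08  ] y [0.0493 0.0726] ztop 0.0977
4 87 out [0.0684 0.0758 0.0839] y [0.0474 0.0722] ztop 0.0976
scene [(array([521.2, 139.6]), array([168.5, 149.7]), 75.61, np.float64(0.0658)), (array([521.7, 139.1]), array([68.6, 17.5]), 75.45, np.float64(0.0984))]
1 78 out [0.0673 0.0706 0.0766] y [0.0482 0.0712] ztop 0.0967
2 75 out [0.066  0.0712 0.0751] y [0.0482 0.0706] ztop 0.0981
3 110 out [0.0694 0.0782 0.0824] y [0.0493 0.0718] ztop 0.0973
4 121 out [0.0702 0.082  0.0864] y [0.048  0.0705] ztop 0.0968
1 [array([ 0.32,  0.4 ,  1.76,  0.  ,  0.99, -1.  ]), array([ 0.27,  0.53,  1.7 ,  0.  ,  0.91, -1.05])]
2 [array([ 0.07,  0.28,  1.94,  0.  ,  0.92, -1.25]), array([ 0.04,  0.43,  1.88,  0.  ,  0.83, -1.28])]
3 [array([-0.03,  0.58,  1.43,  0.  ,  1.13, -1.35]), array([-0.01,  0.57,  1.62,  0.  ,  0.95, -1.33])]
4 [array([ 0.15,  0.67,  1.26,  0.  ,  1.21, -1.17]), array([ 0.18,  0.65,  1.46,  0.  ,  1.03, -1.13])]
```

View pics/seat.png

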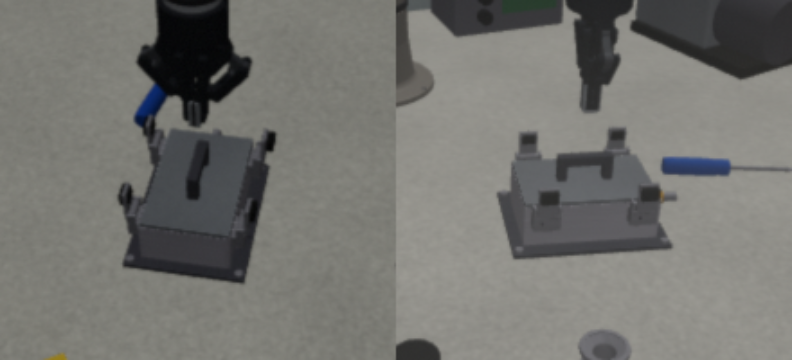

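The lid is seated flat: plate top at 65–66 mm, handle at side crop (198,168), all four clips upright. On to clip 1: swing it over its arc, then fine steps by feel.

```bash
sed -i 's/^HX,HY,HYAW=.*/HX,HY,HYAW=.5214,.1402,np.radians(-14.4)/' h.py
cat >> h.py <<'E'
def swing(i, stop=5.5, fmax=14):
    p=arcpos(i,2.6); r.reach(p+[0,0,.05],QC); r.move_straight(p,QC,speed=.15); f0=force(); st(f"clip{i} start")
    for phi in np.linspace(2.6,1.35,7)[1:]:
        if r.move_straight(arcpos(i,phi),QC,speed=.1,max_force=8): print("early contact",phi); break
    st("swung"); phi0=phi; peak=0; clicked=False; low=9; log=[]
    cyc=0
    while phi>.25:
        F=force(2)-f0; t=np.array([np.sin(phi),-np.cos(phi)])
        d=np.array([np.cos(HYAW),np.sin(HYAW)])*-SG[i][0]
        ft=-(F[:2]@d*t[0]+F[2]*t[1]); n=np.linalg.norm(F); log.append((round(phi,3),round(ft,1),round(F[2],1),round(n,1)))
        peak=max(peak,F[2])
        if n>fmax: print("force limit"); break
        if not clicked and peak>4 and F[2]<peak-3: clicked=True; print("click at",round(phi,3))
        if clicked and F[2]>stop: print("home"); break
        phi-=.0004/RAD*(2 if n<2.5 and not clicked else 1)
        r.move_straight(arcpos(i,phi),QC,speed=.02)
    print(log[::3] if len(log)>40 else log, log[-4:]); st("end"); return clicked
def away(i):
    e=np.array(r.read_state()["eef_pos"]); d=np.array([np.cos(HYAW),np.sin(HYAW),0])*SG[i][0]
    r.move_straight(e+[0,0,.045],QC,speed=.12); st("away")
E
python3 - <<'E'
from h import *
ok=swing(1); print(ok)
if ok: away(1)
E
```

```text
clip1 start 20.99 [0.439  0.2245 0.0688] [ 0.59 -0.63  0.68] -0.0
swung 22.49 [0.4697 0.2165 0.0818] [ 0.15 -0.12  0.59] 0.0001
click at 0.726
home
[(np.float64(1.35), np.float64(-0.7), np.float64(-0.2), np.float64(0.9)), (np.float64(1.269), np.float64(-0.1), np.float64(-0.3), np.float64(0.4)), (np.float64(1.187), np.float64(-0.3), np.float64(-1.0), np.float64(1.1)), (np.float64(1.106), np.float64(-0.7), np.float64(-0.0), np.float64(1.1)), (np.float64(1.025), np.float64(-0.1), np.float64(-0.3), np.float64(0.5)), (np.float64(0.943), np.float64(1.6), np.float64(1.2), np.float64(1.7)), (np.float64(0.875), np.float64(3.3), np.float64(3.2), np.float64(3.6)), (np.float64(0.835), np.float64(1.5), np.float64(1.5), np.float64(1.8)), (np.float64(0.781), np.float64(5.2), np.float64(4.8), np.float64(5.4)), (np.float64(0.74), np.float64(8.8), np.float64(7.8), np.float64(9.0)), (np.float64(0.699), np.float64(2.3), np.float64(2.6), np.float64(2.7)), (np.float64(0.658), np.float64(1.8), np.float64(2.8), np.float64(2.9)), (np.float64(0.618), np.float64(0.4), np.float64(1.3), np.float64(1.8)), (np.float64(0.577), np.float64(-0.7), np.float64(-0.5), np.float64(0.8)), (np.float64(0.536), np.float64(-0.2), np.float64(-0.3), np.float64(0.4)), (np.float64(0.496), np.float64(-0.8), np.float64(-0.5), np.float64(0.8)), (np.float64(0.455), np.float64(6.9), np.float64(6.2), np.float64(7.0))] [(np.float64(0.496), np.float64(-0.8), np.float64(-0.5), np.float64(0.8)), (np.float64(0.482), np.float64(1.1), np.float64(1.1), np.float64(1.5)), (np.float64(0.469), np.float64(4.2), np.float64(4.1), np.float64(4.3)), (np.float64(0.455), np.float64(6.9), np.float64(6.2), np.float64(7.0))]
end 35.31 [0.4884 0.2117 0.0664] [-2.82 -0.78  6.15] 0.0004
True
away 35.83 [0.4883 0.2115 0.1109] [-0.1  -0.53 -0.39] -0.0003
```

```bash
cat >> h.py <<'E'
def check(tag):
    for n in("side","scene"):
        p,d=optics.get_image(n); cv2.imwrite(f"pics/{n}{tag}.png",p[:,:,::-1]); X=cloud(n,d)[d>0]; x,y=loc(X,[HX,HY,HYAW]); o=[]
        for i,(sx,sy) in SG.items():
            k=(sx*x>.025)&(sx*x<.095)&(abs(sy*y-.06)<.010)&(X[:,2]>.0685)&(X[:,2]<.105)
            o.append((i,int(k.sum()),"in/out",np.percentile(sx*x[k],[3,97]).round(3).tolist(),"z",np.percentile(X[k,2],[50,97]).round(4).tolist()) if k.sum() else (i,0))
        print(n,*o)
    a=cv2.imread(f"pics/side{tag}.png")[150:260,235:345]; b=cv2.imread(f"pics/scene{tag}.png")[170:280,320:430]
    cv2.imwrite(f"pics/c{tag}.png",cv2.resize(cv2.hconcat([a,b]),(800,400),interpolation=cv2.INTER_CUBIC))
E
python3 - <<'E'
from h import *
check("k1")
E
```

```text
side (1, 111, 'in/out', [0.033, 0.073], 'z', [0.0729, 0.0776]) (2, 76, 'in/out', [0.053, 0.081], 'z', [0.0911, 0.0969]) (3, 68, 'in/out', [0.065, 0.08], 'z', [0.0923, 0.0981]) (4, 72, 'in/out', [0.066, 0.084], 'z', [0.092, 0.0971])
scene (1, 85, 'in/out', [0.032, 0.072], 'z', [0.0726, 0.0778]) (2, 100, 'in/out', [0.067, 0.076], 'z', [0.0843, 0.0964]) (3, 113, 'in/out', [0.07, 0.081], 'z', [0.088, 0.0971]) (4, 120, 'in/out', [0.071, 0.086], 'z', [0.0888, 0.096])
```

View pics/ck1.png

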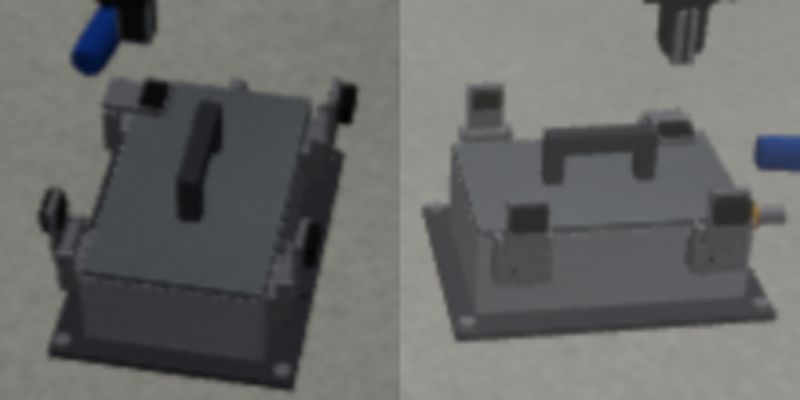

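Clip 1 lies flat at side crop (135,95) and scene crop (670,125). Its arm top is at 72.7 mm (closed is 72.5) and the pad is about 14.7 mm high. The clock is at 36 s, so I'll use coarser steps, with fine ones only near solid contact. Next is clip 3.

```bash
cat >> h.py <<'E'
def swing2(i, phis, stop=5, fmax=14):
    p=arcpos(i,2.5); r.reach(p+[0,0,.045],QC); r.move_straight(p,QC,speed=.2); f0=force(2); t0=st(f"clip{i} start")["time_s"]
    for phi in np.linspace(2.5,phis,5)[1:]:
        if r.move_straight(arcpos(i,phi),QC,speed=.15,max_force=7): print("early contact",phi); break
    st("swung"); peak=0; clicked=False; log=[]
    while phi>.25 and r.read_state()["time_s"]-t0<16:
        F=force(1)-f0; n=np.linalg.norm(F); log.append((round(float(phi),3),round(float(F[2]),1),round(float(n),1)))
        peak=max(peak,F[2])
        if n>fmax: print("force limit"); break
        if not clicked and peak>4.5 and F[2]<peak-3.3: clicked=True; print("click at",round(phi,3))
        if clicked and F[2]>stop and F[2]>log[-2][1]: print("home"); break
        step=.0008
        if not clicked and n>7: step=.0005
        if clicked and F[2]>1.5 and log[-1][1]>log[-2][1]: step=.0003
        phi-=step/RAD
        r.move_straight(arcpos(i,phi),QC,speed=.05)
    print(log); st("end"); return clicked
E
python3 - <<'E'
from h import *
ok=swing2(3,1.1); print(ok)
if ok: away(3)
E
```

```text
clip3 start 37.12 [0.6022 0.0578 0.0711] [ 0.59 -0.02 -0.4 ] 0.0003
swung 38.12 [0.5668 0.0655 0.0792] [ 0.86 -0.11  0.14] 0.0001
click at 0.69
home
[(1.1, -1.4, 1.5), (1.073, -2.4, 2.4), (1.046, -2.6, 2.6), (1.019, -1.6, 1.7), (0.992, -0.8, 1.1), (0.964, -1.2, 1.8), (0.937, 0.1, 2.7), (0.91, -0.0, 1.4), (0.883, 1.5, 2.0), (0.856, 3.4, 3.9), (0.829, 4.1, 4.5), (0.802, 6.0, 6.1), (0.775, 6.8, 7.1), (0.758, 9.2, 9.4), (0.741, 8.5, 8.5), (0.724, 9.9, 10.1), (0.707, 10.8, 11.1), (0.69, 4.6, 5.4), (0.663, -1.5, 1.8), (0.636, -1.6, 1.9), (0.608, -1.8, 2.2), (0.581, -1.9, 1.9), (0.554, 1.2, 1.2), (0.527, 4.8, 5.0), (0.517, 5.8, 6.0)]
end 44.33 [0.5559 0.0684 0.0686] [ 0.38 -0.93  6.69] -0.0001
True
away 44.86 [0.5554 0.0685 0.113 ] [-0.47 -0.    0.03] 0.0003
```

Run:
```python
from h import *
check("k3")
ok=swing2(2,1.05); print(ok)
if ok: away(2)
```

```text
side (1, 114, 'in/out', [0.033, 0.072], 'z', [0.0726, 0.0777]) (2, 70, 'in/out', [0.069, 0.081], 'z', [0.0915, 0.097]) (3, 143, 'in/out', [0.031, 0.068], 'z', [0.0729, 0.0806]) (4, 74, 'in/out', [0.068, 0.084], 'z', [0.0921, 0.0974])
scene (1, 86, 'in/out', [0.031, 0.071], 'z', [0.0729, 0.0772]) (2, 85, 'in/out', [0.068, 0.075], 'z', [0.0848, 0.0967]) (3, 120, 'in/out', [0.036, 0.072], 'z', [0.073, 0.0802]) (4, 117, 'in/out', [0.071, 0.086], 'z', [0.0888, 0.0964])
clip2 start 46.0 [0.4105 0.1057 0.0707] [-0.33  0.73  0.46] -0.0
swung 47.0 [0.4467 0.0963 0.0785] [-0.61  0.53  0.54] 0.0005
force limit
[(1.05, -0.3, 1.2), (1.023, -0.7, 0.9), (0.996, -0.5, 1.1), (0.969, -1.6, 1.6), (0.942, -0.4, 1.2), (0.914, 1.3, 2.0), (0.887, 0.8, 2.1), (0.86, 3.0, 4.9), (0.833, 1.6, 2.7), (0.806, 1.1, 1.8), (0.779, 1.6, 2.3), (0.752, 2.5, 2.8), (0.725, 2.9, 3.2), (0.697, 2.4, 2.7), (0.67, 2.8, 3.3), (0.643, 2.5, 2.9), (0.616, -0.5, 0.7), (0.589, 0.1, 0.2), (0.562, -0.6, 0.7), (0.535, -1.1, 2.2), (0.508, -0.7, 1.1), (0.481, 1.0, 1.2), (0.453, 5.7, 6.2), (0.426, 10.1, 11.1), (0.409, 12.3, 14.1)]
end 53.21 [0.4581 0.0935 0.0656] [-5.01  1.56 13.9 ] -0.0
False
```

The push on clip 2 met solid resistance at the same depth as clip 1, but its peak was weak, so the script didn't register a click. I'll back off and check.

```bash
sed -i 's/F\[2\]<peak-3.3: clicked/F[2]<peak-3.3 or (not clicked and peak>3 and len(log)>1 and max(F[2],log[-2][1])<.5): clicked/' h.py
python3 - <<'E'
from h import *
away(2); check("k2")
E
```

```text
away 53.74 [0.4579 0.0935 0.1102] [ 0.62  0.69 -0.25] 0.0001
side (1, 95, 'in/out', [0.034, 0.066], 'z', [0.0721, 0.0774]) (2, 142, 'in/out', [0.034, 0.072], 'z', [0.0728, 0.0776]) (3, 140, 'in/out', [0.032, 0.069], 'z', [0.0732, 0.0805]) (4, 69, 'in/out', [0.067, 0.084], 'z', [0.092, 0.0967])
scene (1, 80, 'in/out', [0.032, 0.071], 'z', [0.0735, 0.0779]) (2, 83, 'in/out', [0.032, 0.07], 'z', [0.0736, 0.0777]) (3, 118, 'in/out', [0.035, 0.071], 'z', [0.073, 0.08]) (4, 120, 'in/out', [0.071, 0.085], 'z', [0.0892, 0.0967])
```

View pics/ck2.png

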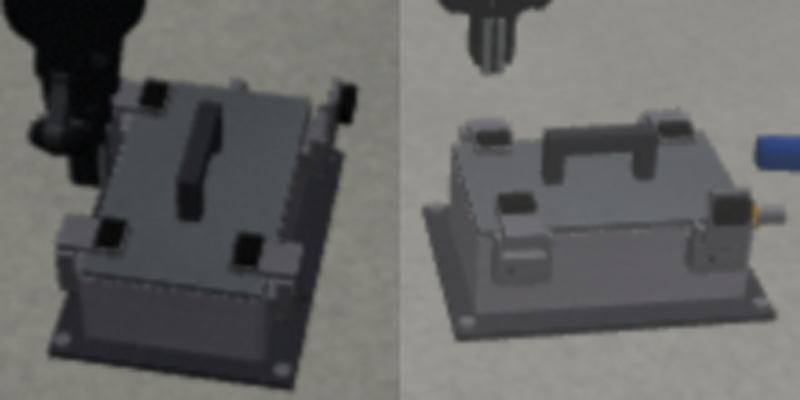

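Clips 1, 2 and 3 lie flat; clip 2 is at side crop (95,235) and scene crop (490,132), level with clip 1. Clip 4 is last.

Run:
```python
from h import *
ok=swing2(4,1.2); print(ok)
e=r.read_state()
if ok: away(4); check("k4")
```

```text
clip4 start 55.02 [0.6325 0.174  0.0713] [-0.35  0.62 -0.08] -0.0003
swung 56.02 [0.5997 0.1831 0.0805] [-0.38  0.1  -0.42] -0.0002
click at 0.814
home
[(1.2, -1.4, 1.4), (1.173, 1.4, 1.5), (1.146, 0.8, 1.6), (1.119, 1.5, 1.7), (1.092, 2.0, 2.1), (1.064, 2.2, 2.2), (1.037, 2.9, 3.6), (1.01, 4.0, 5.1), (0.983, 4.6, 5.9), (0.956, 5.6, 7.5), (0.939, 6.1, 9.0), (0.922, 5.3, 5.8), (0.895, 4.9, 5.2), (0.868, 3.9, 4.3), (0.841, 4.5, 5.2), (0.814, -1.9, 2.0), (0.786, -0.8, 1.0), (0.759, -0.3, 1.2), (0.732, -0.8, 1.3), (0.705, 0.4, 1.3), (0.678, 3.2, 4.6), (0.668, 4.0, 5.8), (0.658, 4.3, 6.3), (0.647, 5.1, 6.4)]
end 61.98 [0.5886 0.1861 0.0719] [ 2.58 -0.93  6.98] -0.0001
True
away 62.51 [0.5878 0.1861 0.116 ] [ 0.02 -0.04  0.62] 0.0001
side (1, 111, 'in/out', [0.033, 0.072], 'z', [0.0728, 0.0785]) (2, 138, 'in/out', [0.034, 0.072], 'z', [0.0727, 0.0789]) (3, 140, 'in/out', [0.032, 0.069], 'z', [0.0732, 0.0806]) (4, 126, 'in/out', [0.031, 0.069], 'z', [0.0731, 0.0829])
scene (1, 81, 'in/out', [0.031, 0.071], 'z', [0.0731, 0.0777]) (2, 82, 'in/out', [0.03, 0.071], 'z', [0.0732, 0.078]) (3, 122, 'in/out', [0.036, 0.071], 'z', [0.073, 0.08]) (4, 136, 'in/out', [0.034, 0.07], 'z', [0.0733, 0.0831])
```

Run:
```python
from h import *
r.finish_job()
```

```text
the job is handed in; nothing more can be done
```

View pics/ck4.png

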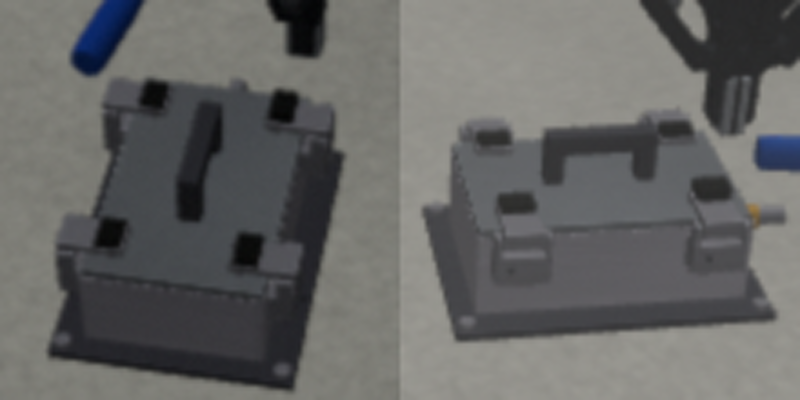

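The small grey lid is on the housing and all four clips are closed, in the order 1, 3, 2, 4. I handed the job in at about 62.6 s of the 72 s limit, with the gripper clear.

**Last checks:**
- Both cameras show every clip arm lying level at about 73 mm (72.5 is closed), and the final picture shows all four flat over the lid edge.
- The lid's plate measured 65–66 mm high after seating, before the clips went on, so it lay flat on the rim.
- The flange, jar and screwdriver were not approached.

**What disagreed or went wrong:**
- **First grasp:** it closed on air above the handle. The stated tip extent is 25 mm ahead of the TCP, but a light touch on the bench put the shut tips about 10 mm behind it. I used the measured value from then on.
- **Clip 2:** the force log did not register its click (peak before it only about 3–5 N). I stopped that push at about 14 N on reaching solid resistance, the highest reading on any clip. The cameras then showed the clip home.
- **Clips 1, 3 and 4:** these showed the expected rise, drop and solid stop, peaking at about 9–11 N.

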